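# Drape the packing saddle over the matching guide bar

## Robot

A 6-joint arm with a two-finger parallel gripper is mounted at the origin on the work surface. World frame = base frame: x ahead of the robot, y to its left, z up, the work surface at z = 0. Lengths are in m, angles in degrees, forces in N, time in s.
With the tool pointing down it reaches from about 0.35 to 0.875 m from the base axis. Payload 4.2 kg.
Tool frame: the origin (TCP) lies on the centre line of the jaws, within the pads' length; the fingertips stand 25 mm ahead of it and the grasp point (between the pads) lies 6 mm ahead of it; z points along the fingers, y is the line along which they close (so a half turn about z gives the same grasp; the last joint's range is limited). The gripper opens to 87 mm and grips with 3 to 60 N. Pads are 19 mm wide; open, the fingers measure 117 mm over their backs; the gripper's body (75 mm by 190 mm) begins 51 mm behind the grasp point.
Start: joints at [81.222, 22.042, 0.453, 0, -68.411, -14.817], TCP at [0.25, 0.573, 0.248] pointing down, gripper open.
Joint ranges: [-179.83, 179.83], [-69.29, 118.12], [-61.27, 80.66], [-181.25, 117.63], [-171.15, -9.14], [-177.46, 177.46]. Speed limits (degrees/s): [159.86, 159.86, 180, 180, 180, 180].

## Interface

Orientations are given as a 3x3 rotation matrix whose columns are the frame's x, y, z axes.
In Python, from station import r gives the robot as it stands.
- The arm moves only by the tool move_arm, never from a script. Its argument "series" is a list of rows, each an object with "grip": the opening, from 0 (shut) to 1 (fully open); "xyz": the shift along the tool's x, y, z in mm, a list of three; "angular": the turn, a rotation vector about the tool's x, y, z in rad, a list of three. A call has 1 to 10 rows; each row is the pose to reach, as a shift and turn from the pose commanded when the call began, along the tool's axes at that moment; what a row does not reach only later rows make up. A row lasts 1/10 s, in which the tool goes at most 50 mm and 8.59 degrees, less where a joint would pass 70% of its speed; a pose out of reach is approached as far as the arm can. A call with a gripper value outside its range is refused whole. The fingers move at their own pace and stop on an object; the grip force is fixed at half the most. Time passes only in rows, so rows that repeat a pose let the fingers close. It gives the time, the measured TCP pose, the force, the opening and the grip force at its end, in the units of the state.
- r.sense(): the state, without advancing time (a new reading comes with each control period).
- r.capture(name): name is "scene" or "top" or "wrist"; returns a dict with "img" (420x560x3 uint8, red, green, blue), "camera_matrix" (3x3 intrinsics, pixels), "k1" (the pictures are not rectified: a ray, as slopes to the right and down, at radius r is drawn at 1 + k1 r^2 times it, then the intrinsics apply), "rvec" (rotation vector, rad) and "tvec" (3), from world to camera coordinates, as OpenCV has them; the wrist camera has in their place "hand_eye" (4x4, takes a point from camera to tool coordinates, whose origin is the TCP and whose axes are the flange's). Camera axes: x right, y down, z forward; pixel columns grow to the right and rows downward; lengths in m; the calibration is good to about 2 mm. A picture is of the moment at which its call begins: read the wrist's pose just before it. There is no depth.
- r.finish_job(): hands the job in; it is judged then, once.
The state is a dict: "time_s": time; "joints": joint angles; "joint_velocities": joint speeds; "effort": joint torques, N m; "tcp_pos": TCP position; "ee_rot": TCP orientation; "wrist_force": force on the tool from outside, world axes, zero at the start; "moment": the same for the moment, N m; "gripper_width": opening from 0.0 (shut) to 1.0 (fully open); "gripper_force": force on a finger pad.
Only numpy, scipy, OpenCV 4.12 (cv2) and the standard library are available. Lean on these libraries where they do the work, as an engineer would, in place of code of your own. Each camera call takes 0.05 s, during which the arm holds its last target. There are 200 camera calls.

## Task

Lift the blue packing saddle out of the narrow carton, stand it upright on the black mat and let go of it, since the carton leaves room for fingers only at its slot ends and the stand only at its flat sides. Then take it again across its flat sides and drape it over the bar of the stand with the blue end plates, so that it hangs between the plates, resting fully down on the bar. Leave the yellow saddle standing in its place in the carton.

Things in the scene. Friction and masses are not known exactly. Their poses are not given: they have to be found in the camera images.
- blue_saddle: Blue rigid plastic packing saddle, an upside-down U on two legs: 62 mm along its slot (own x), 60 across (y), 110 tall (z up). Legs 13 thick; slot 34 wide, 85 deep, open below and at both x ends; solid top 25 thick. About 0.15 kg. Origin: centre of underside. Starts in the carton, slot along the carton's length; draped, its slot runs along the bar.
- blue_saddle_seat (a point): Centre of the slot's ceiling in the blue saddle, 85 mm above its origin; axes as the saddle's. It comes to rest on top of the bar.
- yellow_saddle: Yellow saddle of the same form and size, standing in the same carton 160 mm from the blue one (which end is which varies). Stays there.
- carton: Fixed narrow cardboard trough, 310 mm long (own x), open above and at both ends; floor 4 mm thick. Its long walls, 72 mm apart inside, 4 thick, 114 tall, reach the saddles' tops 6 mm from their flat sides: fingers fit only at the slot (x) ends. One flap lies flat past its -x end. Origin: centre of underside.
- mat: Fixed black rubber mat, 160 mm (own x) x 150 mm (own y), 3 mm thick. Origin: centre of the underside.
- blue_stand: Blue fixed stand: level round steel bar, 20 mm diameter, along own y, axis 120 mm above the bench, between two upright blue end plates: inner faces at y = +-43 mm, 12 thick, 46 wide (x), tops at 160 mm. Bar is 170 mm long. Grey base 110 x 160 x 12 mm. Origin: centre of underside. No room for fingers between saddle ends and plates.
- blue_stand_bar (a point): Top of the blue stand's bar, midway between its plates, 130 mm above the bench; axes as the stand's (y along the bar).
- yellow_stand: Yellow fixed stand: level round steel bar, 20 mm diameter, along own y, axis 120 mm above the bench, between two upright yellow end plates: inner faces at y = +-43 mm, 12 thick, 46 wide (x), tops at 160 mm. Bar is 170 mm long. Grey base 110 x 160 x 12 mm. Origin: centre of underside. Not used.

How it is judged (in metres and radians):
On the way:
1. the blue saddle stands upright on the mat, let go (horizontal distance between blue_saddle and mat below 0.07 m and height (world z) of blue_saddle below 0.01 m and angle between blue_saddle's own z axis and vertical below 0.1 rad and contact force between blue_saddle and the fingers below 0.1 N and linear speed of blue_saddle below 0.03 m/s), for 0.2 s.
At the end, for the whole second after the job is handed in: The blue saddle hangs released and at rest on the blue stand's bar: ceiling of its slot on the bar (within 6 mm in height, 10 mm across the bar, 16 mm along it), slot along the bar within 0.3 rad, upright within 0.25 rad; the yellow saddle still stands in the carton, within 30 mm of where it was (x of blue_saddle_seat in the frame of blue_stand_bar between -0.01 and 0.01 m and y of blue_saddle_seat in the frame of blue_stand_bar between -0.016 and 0.016 m and z of blue_saddle_seat in the frame of blue_stand_bar between -0.005 and 0.006 m and angle between the x axis of blue_saddle and the y axis of blue_stand, either way round below 0.3 rad and angle between blue_saddle's own z axis and vertical below 0.25 rad and linear speed of blue_saddle below 0.03 m/s and angular speed of blue_saddle below 0.3 rad/s and contact force between blue_saddle and the fingers below 0.1 N and distance of yellow_saddle from where it was at the start of the episode below 0.03 m and angle between yellow_saddle's own z axis and vertical below 0.15 rad); the robot touches nothing.
It fails at once if the yellow saddle is taken out of its place or knocked over (distance of yellow_saddle from where it was at the start of the episode above 0.04 m or angle between yellow_saddle's own z axis and vertical above 0.5 rad).
It also fails if it takes over 58 s, if anything falls off the work surface, if the arm or the gripper's body presses on something with over 40 N, if the wrist force passes 120 N, or if a joint passes its speed limit or range.

## Working session

There is one attempt and no reset: what is moved stays moved. The work goes in short steps, Python scripts to look and compute and a tool call to move; the robot and the scene stay as the last step left them, time stands still between calls to the robot, and variables do not carry over. Pictures are saved under pics/ and viewed, at most 10 in all, crops included, and the job is handed in when it is done.

Besides the shell and the picture viewer there is one more tool, called as a command line: name --argument value ..., lists and objects as JSON in quotes. move_arm: Moves the arm, as the interface text tells. Its arguments: {"type":"object","properties":{"series":{"type":"array"}},"required":["series"]}

```bash
mkdir -p pics; python3 - <<'E'
from station import r
import cv2,numpy as np,pickle
s=r.sense();print(s)
for n in("scene","top"):
    c=r.capture(n);pickle.dump(c,open(n+".pkl","wb"));cv2.imwrite(f"pics/{n}0.png",c["img"][:,:,::-1])
    print({k:np.round(np.array(v),4).tolist() for k,v in c.items() if k!="img"})
E
```

```text
{'time_s': 0.0, 'joints': array([ 8.12208214e+01,  2.20910337e+01,  3.81087916e-01, -2.94404270e-02,
       -6.84111204e+01, -1.48155894e+01]), 'joint_velocities': array([-0.02719605, -0.01599366,  0.04951328,  0.08672828,  0.05936408,
       -0.10158109]), 'effort': array([ 1.41386750e-03, -3.90666926e+01,  1.87402171e+01,  4.21988100e+00,
        1.10077046e-02, -1.85980939e-04]), 'tcp_pos': array([0.24993606, 0.57226087, 0.24646444]), 'ee_rot': array([[ 9.16323422e-01, -4.00438204e-01, -7.94681631e-04],
       [-4.00438985e-01, -9.16321209e-01, -2.01527724e-03],
       [ 7.88103678e-05,  2.16486725e-03, -9.99997654e-01]]), 'wrist_force': array([-0.10524435, -0.47424721, -0.76741278]), 'moment': array([-0.01684944, -0.00390827, -0.01562478]), 'gripper_force': 0.0, 'gripper_width': 1.0033034994146621}
{'camera_matrix': [[473.7009, 0.0, 274.0042], [0.0, 473.7009, 209.5034], [0.0, 0.0, 1.0]], 'k1': -0.151, 'rvec': [1.0619, 2.4868, -0.9242], 'tvec': [0.3534, -0.2314, 1.4452]}
{'camera_matrix': [[469.9268, 0.0, 276.0958], [0.0, 469.9268, 210.1819], [0.0, 0.0, 1.0]], 'k1': -0.0119, 'rvec': [2.1318, -2.1863, 0.0891], 'tvec': [0.0358, 0.5382, 0.988]}
```

View pics/top0.png

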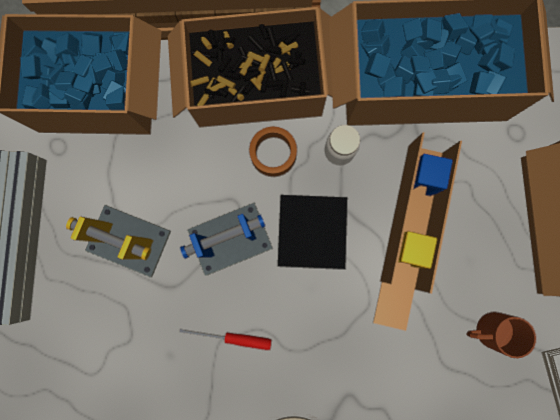

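View pics/scene0.png

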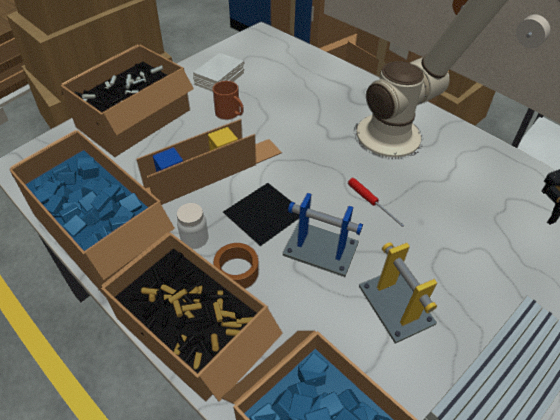

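The top view shows the blue saddle at about (433,173), the yellow at (419,250), the mat at about (313,232), the blue stand with its bar from (184,251) to (263,221), and the carton with its flap at the bottom end (392,305). The scene view agrees.

```bash
cat > h.py <<'E'
import numpy as np,cv2,pickle
from scipy.spatial.transform import Rotation as R
def campose(c,s=None):  # camera->world
    if "hand_eye" in c:
        T=np.eye(4);T[:3,:3]=s["ee_rot"];T[:3,3]=s["tcp_pos"];return T@np.array(c["hand_eye"])
    T=np.eye(4);T[:3,:3]=cv2.Rodrigues(np.array(c["rvec"],float))[0];T[:3,3]=np.ravel(c["tvec"]);return np.linalg.inv(T)
def ray(c,uv,z,s=None):
    T=campose(c,s);D=np.array([c["k1"],0,0,0,0],float)
    p=cv2.undistortPoints(np.array(uv,float).reshape(-1,1,2),np.array(c["camera_matrix"]),D)[:,0]
    d=np.c_[p,np.ones(len(p))]@T[:3,:3].T;o=T[:3,3]
    return o+d*((z-o[2])/d[:,2])[:,None]
def proj(c,P,s=None):
    T=np.linalg.inv(campose(c,s));D=np.array([c["k1"],0,0,0,0],float)
    return cv2.projectPoints(np.array(P,float).reshape(-1,3),cv2.Rodrigues(T[:3,:3])[0],T[:3,3],np.array(c["camera_matrix"]),D)[0][:,0]
def yaw(d): return np.degrees(np.arctan2(d[1],d[0]))
E
python3 - <<'E'
from h import *
c=pickle.load(open("top.pkl","rb"));np.set_printoptions(precision=4,suppress=True)
hsv=cv2.cvtColor(c["img"],cv2.COLOR_RGB2HSV)
def blob(lo,hi,box):
    m=cv2.inRange(hsv,lo,hi);k=np.zeros_like(m);x0,y0,x1,y1=box;k[y0:y1,x0:x1]=m[y0:y1,x0:x1]
    ct=max(cv2.findContours(k,0,1)[0],key=cv2.contourArea);return ct
for n,lo,hi in(("blue",(100,120,120),(130,255,255)),("yel",(20,120,120),(35,255,255))):
    ct=blob(lo,hi,(395,140,460,280));q=ray(c,ct[:,0],.114)[:,:2].astype(np.float32)
    b=cv2.minAreaRect(q*1000);print(n,b,cv2.boundingRect(ct))
m=ray(c,[(280,195),(348,197),(346,269),(278,267)],.003);print("mat",m.mean(0),yaw(m[1]-m[0]),yaw(m[3]-m[0]),np.linalg.norm(m[1]-m[0]),np.linalg.norm(m[2]-m[1]))
b=ray(c,[(184,251),(263,221)],.12);print("bar ends",b,b.mean(0),yaw(b[1]-b[0]),np.linalg.norm(b[1]-b[0]))
g=ray(c,[(182,214),(256,204),(272,240),(207,274)],.012);print("base",g)
f=ray(c,[(374,322),(407,329)],.003);print("flap",f)
print("cam",campose(c)[:3,3])
cv2.imwrite("pics/topz.png",np.hstack([cv2.resize(c["img"][130:340,370:470,::-1],None,fx=2.8,fy=2.8,interpolation=2),cv2.resize(c["img"][180:300,160:360,::-1],(500,300),interpolation=2).repeat(1,0) if 0 else cv2.copyMakeBorder(cv2.resize(c["img"][190:290,170:280,::-1],(495,450),interpolation=2),0,138,0,0,0)]))
E
```

```text
blue ((600.4744262695312, -296.0484619140625), (56.207618713378906, 58.231658935546875), 75.96739959716797) (419, 154, 33, 34)
yel ((446.18316650390625, -255.68392944335938), (59.608612060546875, 61.55122375488281), 74.89183807373047) (401, 231, 36, 37)
mat [ 0.4917 -0.0573  0.003 ] -93.24414103025607 176.99086176064125 0.1506986834328358 0.15844615510237828
bar ends [[0.4539 0.2026 0.12  ]
 [0.5088 0.0467 0.12  ]] [0.4814 0.1246 0.12  ] -70.61217766301345 0.1652933498976276
base [[0.5376 0.2301 0.012 ]
 [0.5554 0.0664 0.012 ]
 [0.4754 0.033  0.012 ]
 [0.4052 0.176  0.012 ]]
flap [[ 0.2938 -0.1825  0.003 ]
 [ 0.2774 -0.2526  0.003 ]]
cam [0.4347 0.0031 1.0383]
```

View pics/topz.png

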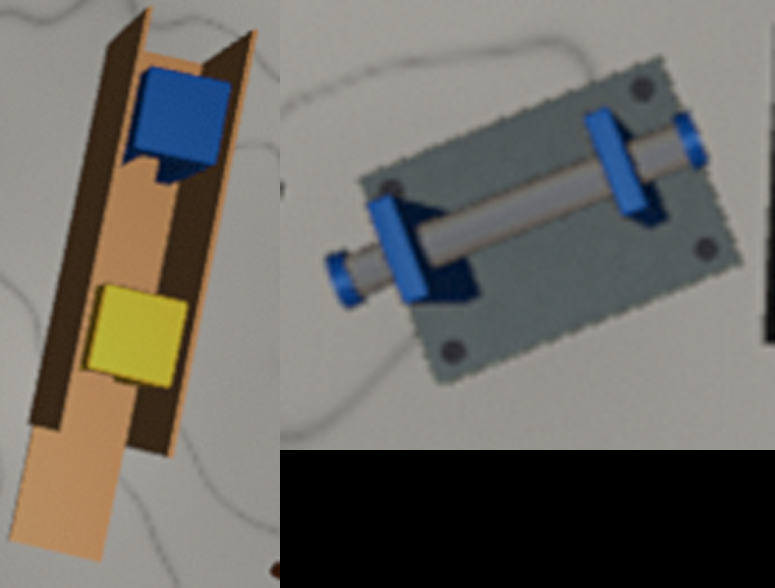

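move_arm --series '[{"grip":1,"xyz":[330,330,-50],"angular":[0,0,0.7]},{"grip":1,"xyz":[330,330,-50],"angular":[0,0,0.7]},{"grip":1,"xyz":[330,330,-50],"angular":[0,0,0.7]},{"grip":1,"xyz":[330,330,-50],"angular":[0,0,0.7]},{"grip":1,"xyz":[330,330,-50],"angular":[0,0,0.7]},{"grip":1,"xyz":[330,330,-50],"angular":[0,0,0.7]},{"grip":1,"xyz":[330,330,-50],"angular":[0,0,0.7]},{"grip":1,"xyz":[330,330,-50],"angular":[0,0,0.7]},{"grip":1,"xyz":[330,330,-50],"angular":[0,0,0.7]},{"grip":1,"xyz":[330,330,-50],"angular":[0,0,0.7]}]'

```text
time_s: 1.1
tcp_pos: [0.4208, 0.135, 0.2979]
ee_rot: [[0.44, -0.898, 0.0], [-0.898, -0.44, -0.0], [0.0, -0.0, -1.0]]
wrist_force: [0.3, 0.9, 0.1]
gripper_width: 1.005
gripper_force: 0.0
```

```bash
cat >> h.py <<'E'
def go(s,p,yx):  # shift (mm) and turn to TCP p, tool x yaw (deg), pointing down
    Rn=s["ee_rot"];a=np.radians(yx);x=np.array([np.cos(a),np.sin(a),0]);z=np.array([0,0,-1.])
    G=np.c_[x,np.cross(z,x),z]
    print("xyz",np.round(1000*Rn.T@(np.array(p)-s["tcp_pos"]),1),"ang",np.round(R.from_matrix(Rn.T@G).as_rotvec(),4))
def look(r,name):
    s=r.sense();c=r.capture("wrist");pickle.dump((c,s),open(name+".pkl","wb"));cv2.imwrite(f"pics/{name}.png",c["img"][:,:,::-1]);return c,s
E
python3 - <<'E'
from h import *
from station import r
c,s=look(r,"w1");print(np.round(c["hand_eye"],3),c["camera_matrix"],c["k1"],s["joints"])
go(s,(.600,-.296,.30),-104.7)
E
```

```text
[[-0.    -0.959 -0.284  0.078]
 [ 1.     0.    -0.001  0.001]
 [ 0.001 -0.284  0.959 -0.138]
 [ 0.     0.     0.     1.   ]] [[347.31494721   0.         278.7139853 ]
 [  0.         347.31494721 213.6169837 ]
 [  0.           0.           1.        ]] -0.02269511114794975 [ 3.89985560e+01  1.64588646e+00 -1.85936611e+01  1.31296104e-02
 -6.97553801e+01 -1.29011902e+01]
xyz [465.9  28.7  -2. ] ang [-2.000e-04 -1.000e-04  7.121e-01]
```

View pics/w1.png

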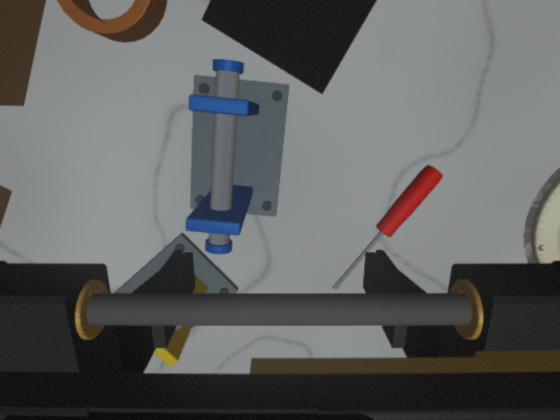

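The wrist view shows the blue stand clearly: bar end caps at about (228,66) and (219,246), the far plate's top at (224,104) and the near plate's top at (215,225).

```bash
python3 - <<'E'
from h import *
c,s=pickle.load(open("w1.pkl","rb"));np.set_printoptions(precision=4,suppress=True)
b=ray(c,[(228,66),(219,246)],.12,s);print("bar",b,b.mean(0),yaw(b[0]-b[1]),np.linalg.norm(b[0]-b[1]))
g=ray(c,[(194,76),(289,85),(277,215),(190,211)],.012,s);print("base",g.mean(0),[np.linalg.norm(g[i]-g[i-1]) for i in range(4)],yaw(g[0]-g[3]),yaw(g[1]-g[2]))
hsv=cv2.cvtColor(c["img"],cv2.COLOR_RGB2HSV);m=cv2.inRange(hsv,(100,120,60),(130,255,255))
for k in cv2.findContours(m,0,1)[0]:
    if cv2.contourArea(k)>30:print(cv2.boundingRect(k),cv2.contourArea(k))
t=pickle.load(open("top.pkl","rb"))
# reproject stand model at estimated pose into both
a=np.radians(-70.6);ctr=np.array([.4814,.1246]);u=np.array([np.cos(a),np.sin(a)])
E
```

```text
bar [[0.509  0.0509 0.12  ]
 [0.4511 0.2041 0.12  ]] [0.4801 0.1275 0.12  ] -69.28714256935403 0.16374403794163314
base [0.4794 0.1278 0.012 ] [np.float64(0.16141396654373386), np.float64(0.10914465639535063), np.float64(0.15661206192722174), np.float64(0.11068647597840436)] -69.544041969347 -69.03105863895583
(206, 242, 25, 12) 171.5
(186, 186, 66, 49) 1572.5
(189, 95, 70, 21) 963.5
(213, 59, 30, 14) 269.5
```

move_arm --series '[{"grip":1,"xyz":[466,29,-20],"angular":[0,0,0.712]},{"grip":1,"xyz":[466,29,-20],"angular":[0,0,0.712]},{"grip":1,"xyz":[466,29,-20],"angular":[0,0,0.712]},{"grip":1,"xyz":[466,29,-20],"angular":[0,0,0.712]},{"grip":1,"xyz":[466,29,-20],"angular":[0,0,0.712]},{"grip":1,"xyz":[466,29,-20],"angular":[0,0,0.712]},{"grip":1,"xyz":[466,29,-20],"angular":[0,0,0.712]},{"grip":1,"xyz":[466,29,-20],"angular":[0,0,0.712]},{"grip":1,"xyz":[466,29,-20],"angular":[0,0,0.712]},{"grip":1,"xyz":[466,29,-20],"angular":[0,0,0.712]}]'

```text
time_s: 2.15
tcp_pos: [0.6018, -0.2959, 0.3154]
ee_rot: [[-0.254, -0.967, -0.002], [-0.967, 0.254, 0.0], [0.0, 0.002, -1.0]]
wrist_force: [-0.4, 0.9, -1.0]
gripper_width: 0.999
gripper_force: 0.0
```

```bash
python3 - <<'E'
from h import *
from station import r
c,s=look(r,"w2");np.set_printoptions(precision=4,suppress=True)
hsv=cv2.cvtColor(c["img"],cv2.COLOR_RGB2HSV)
for lo,hi in(((100,120,60),(130,255,255)),((20,120,60),(35,255,255))):
    m=cv2.inRange(hsv,lo,hi);k=max(cv2.findContours(m,0,1)[0],key=cv2.contourArea)
    print(cv2.boundingRect(k),cv2.contourArea(k),cv2.approxPolyDP(k,4,True)[:,0].tolist())
    print(cv2.minAreaRect((1000*ray(c,k[:,0],.114,s)[:,:2]).astype(np.float32)))
print(s["joints"])
E
```

```text
(0, 32, 145, 261) 21405.0 [[0, 46], [0, 260], [103, 263], [111, 292], [133, 291], [144, 280], [45, 33]]
((837.2606201171875, -360.4065246582031), (263.0950927734375, 143.37037658691406), 89.87443542480469)
(377, 156, 96, 64) 4661.5 [[380, 156], [402, 168], [400, 187], [378, 187], [377, 193], [406, 219], [464, 217], [470, 162], [447, 156]]
((459.65863037109375, -262.99700927734375), (64.46675872802734, 92.55366516113281), 75.23886108398438)
[-12.3874  24.8148  14.3576   0.0162 -79.6734  -2.3129]
```

View pics/w2.png

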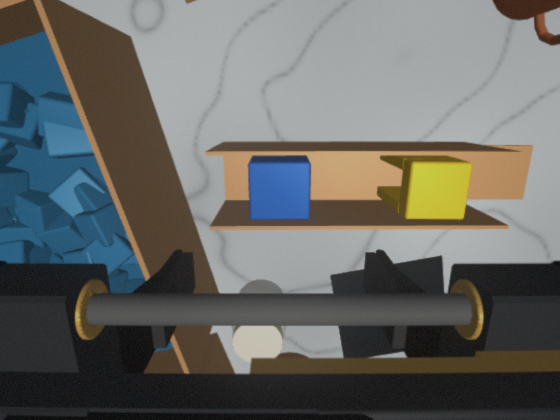

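The blue saddle's top spans columns 250–310 and rows 156–219, well aligned with the tool; the yellow one is at (435,190), and the tote edge stays left of column 190 at those rows.

```bash
python3 - <<'E'
from h import *
c,s=pickle.load(open("w2.pkl","rb"));np.set_printoptions(precision=4,suppress=True)
m=cv2.inRange(cv2.cvtColor(c["img"],cv2.COLOR_RGB2HSV),(100,120,60),(130,255,255));m[:,:230]=0
k=max(cv2.findContours(m,0,1)[0],key=cv2.contourArea);print(cv2.boundingRect(k))
b=cv2.minAreaRect((1000*ray(c,k[:,0],.114,s)[:,:2]).astype(np.float32));print(b)
w=ray(c,[(207,152),(530,146),(211,228),(506,228)],.114,s);print(w,yaw(w[0]-w[1]),yaw(w[2]-w[3]))
print((b[0][0]-1000*s["tcp_pos"][0],b[0][1]-1000*s["tcp_pos"][1]))
go(s,(b[0][0]/1000,b[0][1]/1000,.15),-104.7);go(s,(b[0][0]/1000,b[0][1]/1000,.107),-104.7)
E
```

```text
(249, 157, 61, 63)
((598.9660034179688, -298.9885559082031), (63.194576263427734, 60.23434829711914), 75.44505310058594)
[[ 0.6576 -0.352   0.114 ]
 [ 0.3515 -0.2784  0.114 ]
 [ 0.6776 -0.277   0.114 ]
 [ 0.381  -0.1988  0.114 ]] -13.535127544912514 -14.772638088632865
(np.float64(-2.8174733221115957), np.float64(-3.127987657471408))
xyz [  3.7   1.6 165.4] ang [ 0.0023 -0.0004  0.    ]
xyz [  3.7   1.5 208.4] ang [ 0.0023 -0.0004  0.    ]
```

move_arm --series '[{"grip":1,"xyz":[4,1.5,50],"angular":[0.002,0,0]},{"grip":1,"xyz":[4,1.5,100],"angular":[0.002,0,0]},{"grip":1,"xyz":[4,1.5,140],"angular":[0.002,0,0]},{"grip":1,"xyz":[4,1.5,160],"angular":[0.002,0,0]},{"grip":1,"xyz":[4,1.5,175],"angular":[0.002,0,0]},{"grip":1,"xyz":[4,1.5,190],"angular":[0.002,0,0]},{"grip":1,"xyz":[4,1.5,202],"angular":[0.002,0,0]},{"grip":1,"xyz":[4,1.5,208],"angular":[0.002,0,0]},{"grip":1,"xyz":[4,1.5,208],"angular":[0.002,0,0]}]'

```text
time_s: 3.1
tcp_pos: [0.598, -0.2954, 0.1085]
ee_rot: [[-0.25, -0.968, -0.0], [-0.968, 0.25, 0.0], [-0.0, 0.0, -1.0]]
wrist_force: [0.3, -0.5, -0.2]
gripper_width: 1.0
gripper_force: 0.0
```

move_arm --series '[{"grip":0.65,"xyz":[0,0,0],"angular":[0,0,0]},{"grip":0.65,"xyz":[0,0,0],"angular":[0,0,0]},{"grip":0.6,"xyz":[0,0,0],"angular":[0,0,0]},{"grip":0.6,"xyz":[0,0,0],"angular":[0,0,0]},{"grip":0.6,"xyz":[0,0,0],"angular":[0,0,0]},{"grip":0.6,"xyz":[0,0,0],"angular":[0,0,0]}]'

```text
time_s: 3.7
tcp_pos: [0.5991, -0.2961, 0.1103]
ee_rot: [[-0.25, -0.968, 0.004], [-0.968, 0.25, -0.001], [0.0, -0.004, -1.0]]
wrist_force: [0.6, 0.7, 2.6]
gripper_width: 0.709
gripper_force: 29.9
```

move_arm --series '[{"grip":0.6,"xyz":[0,0,-10],"angular":[0,0,0]},{"grip":0.6,"xyz":[0,0,-30],"angular":[0,0,0]},{"grip":0.6,"xyz":[0,0,-60],"angular":[0,0,0]},{"grip":0.6,"xyz":[0,0,-90],"angular":[0,0,0]},{"grip":0.6,"xyz":[0,0,-120],"angular":[0,0,0]},{"grip":0.6,"xyz":[0,0,-140],"angular":[0,0,0]},{"grip":0.6,"xyz":[0,0,-150],"angular":[0,0,0]},{"grip":0.6,"xyz":[0,0,-150],"angular":[0,0,0]}]'

```text
time_s: 4.5
tcp_pos: [0.5983, -0.2958, 0.2609]
ee_rot: [[-0.25, -0.968, 0.004], [-0.968, 0.25, -0.001], [-0.0, -0.004, -1.0]]
wrist_force: [0.1, 0.4, -2.3]
gripper_width: 0.708
gripper_force: 30.0
```

```bash
python3 - <<'E'
from h import *
from station import r
s=r.sense();print(s["tcp_pos"],s["gripper_width"],s["gripper_force"],s["wrist_force"],s["joints"])
go(s,(.492,-.057,.25),-104.5)
E
```

```text
[ 0.59828348 -0.29581773  0.26085706] 0.708142138463925 29.952313577596215 [ 0.10019651  0.39019916 -2.3402391 ] [-1.24583604e+01  2.56788785e+01  8.10119635e+00 -3.33309728e-03
 -7.21936171e+01 -2.04181549e+00]
xyz [-204.6  162.7   10.2] ang [-0.004   0.0002 -0.    ]
```

move_arm --series '[{"grip":0.6,"xyz":[-30,24,0],"angular":[0,0,0]},{"grip":0.6,"xyz":[-65,52,0],"angular":[0,0,0]},{"grip":0.6,"xyz":[-103,82,0],"angular":[0,0,0]},{"grip":0.6,"xyz":[-140,112,0],"angular":[0,0,0]},{"grip":0.6,"xyz":[-175,140,0],"angular":[0,0,0]},{"grip":0.6,"xyz":[-197,157,0],"angular":[0,0,0]},{"grip":0.6,"xyz":[-205,163,0],"angular":[0,0,0]},{"grip":0.6,"xyz":[-205,163,40],"angular":[0,0,0]},{"grip":0.6,"xyz":[-205,163,80],"angular":[0,0,0]},{"grip":0.6,"xyz":[-205,163,110],"angular":[0,0,0]}]'

```text
time_s: 5.5
tcp_pos: [0.4902, -0.057, 0.1461]
ee_rot: [[-0.251, -0.968, -0.002], [-0.968, 0.251, -0.001], [0.001, 0.002, -1.0]]
wrist_force: [0.4, -0.0, -2.9]
gripper_width: 0.709
gripper_force: 30.0
```

move_arm --series '[{"grip":0.6,"xyz":[0,0,20],"angular":[0,0,0]},{"grip":0.6,"xyz":[0,0,30],"angular":[0,0,0]},{"grip":0.6,"xyz":[0,0,35],"angular":[0,0,0]},{"grip":0.6,"xyz":[0,0,37],"angular":[0,0,0]},{"grip":0.6,"xyz":[0,0,38],"angular":[0,0,0]},{"grip":0.6,"xyz":[0,0,38],"angular":[0,0,0]}]'

```text
time_s: 6.1
tcp_pos: [0.4925, -0.0565, 0.112]
ee_rot: [[-0.25, -0.968, 0.004], [-0.968, 0.25, -0.0], [-0.001, -0.004, -1.0]]
wrist_force: [-0.6, 0.0, -2.0]
gripper_width: 0.706
gripper_force: 30.0
```

move_arm --series '[{"grip":0.6,"xyz":[0,0,1],"angular":[0,0,0]},{"grip":0.6,"xyz":[0,0,2],"angular":[0,0,0]},{"grip":0.6,"xyz":[0,0,2],"angular":[0,0,0]}]'

```text
time_s: 6.4
tcp_pos: [0.4919, -0.0566, 0.1094]
ee_rot: [[-0.25, -0.968, 0.002], [-0.968, 0.25, -0.0], [-0.0, -0.002, -1.0]]
wrist_force: [-0.3, -0.7, -2.2]
gripper_width: 0.712
gripper_force: 30.0
```

move_arm --series '[{"grip":0.6,"xyz":[0,0,1],"angular":[0,0,0]},{"grip":0.6,"xyz":[0,0,2],"angular":[0,0,0]},{"grip":0.6,"xyz":[0,0,2],"angular":[0,0,0]}]'

```text
time_s: 6.7
tcp_pos: [0.4922, -0.0566, 0.1091]
ee_rot: [[-0.25, -0.968, 0.002], [-0.968, 0.25, -0.001], [0.001, -0.002, -1.0]]
wrist_force: [-2.7, 0.6, 9.9]
gripper_width: 0.711
gripper_force: 29.8
```

move_arm --series '[{"grip":0.9,"xyz":[0,0,-1],"angular":[0,0,0]},{"grip":1,"xyz":[0,0,-1],"angular":[0,0,0]},{"grip":1,"xyz":[0,0,-1],"angular":[0,0,0]},{"grip":1,"xyz":[0,0,-1],"angular":[0,0,0]},{"grip":1,"xyz":[0,0,-1],"angular":[0,0,0]},{"grip":1,"xyz":[0,0,-20],"angular":[0,0,0]},{"grip":1,"xyz":[0,0,-50],"angular":[0,0,0]},{"grip":1,"xyz":[0,0,-90],"angular":[0,0,0]},{"grip":1,"xyz":[0,0,-130],"angular":[0,0,0]},{"grip":1,"xyz":[0,0,-150],"angular":[0,0,0]}]'

```text
time_s: 7.7
tcp_pos: [0.493, -0.0565, 0.261]
ee_rot: [[-0.25, -0.968, 0.008], [-0.968, 0.25, -0.0], [-0.002, -0.008, -1.0]]
wrist_force: [0.3, 0.9, -0.5]
gripper_width: 0.998
gripper_force: 0.0
```

move_arm --series '[{"grip":1,"xyz":[0,0,0],"angular":[0,0,-0.15]},{"grip":1,"xyz":[0,0,0],"angular":[0,0,-0.3]},{"grip":1,"xyz":[0,0,0],"angular":[0,0,-0.45]},{"grip":1,"xyz":[0,0,0],"angular":[0,0,-0.6]},{"grip":1,"xyz":[0,0,0],"angular":[0,0,-0.75]},{"grip":1,"xyz":[0,0,0],"angular":[0,0,-0.9]},{"grip":1,"xyz":[0,0,0],"angular":[0,0,-1.05]},{"grip":1,"xyz":[0,0,0],"angular":[0,0,-1.2]},{"grip":1,"xyz":[0,0,0],"angular":[0,0,-1.35]},{"grip":1,"xyz":[0,0,0],"angular":[0,0,-1.4]}]'

```text
time_s: 8.7
tcp_pos: [0.4916, -0.0565, 0.257]
ee_rot: [[0.913, -0.408, 0.001], [-0.408, -0.913, -0.001], [0.002, -0.0, -1.0]]
wrist_force: [-0.4, -0.2, 0.4]
gripper_width: 0.995
gripper_force: 0.0
```

move_arm --series '[{"grip":1,"xyz":[0,0,0],"angular":[0,0,-0.12]},{"grip":1,"xyz":[0,0,0],"angular":[0,0,-0.171]},{"grip":1,"xyz":[0,0,0],"angular":[0,0,-0.171]}]'

```text
time_s: 9.0
tcp_pos: [0.4916, -0.0565, 0.257]
ee_rot: [[0.968, -0.25, 0.001], [-0.25, -0.968, -0.001], [0.002, 0.0, -1.0]]
wrist_force: [-0.6, 0.2, -0.5]
gripper_width: 1.004
gripper_force: 0.0
```

```bash
python3 - <<'E'
from h import *
from station import r
c,s=look(r,"w3");np.set_printoptions(precision=4,suppress=True);print(s["tcp_pos"],yaw(s["ee_rot"][:,0]),s["joints"])
m=cv2.inRange(cv2.cvtColor(c["img"],cv2.COLOR_RGB2HSV),(100,120,60),(130,255,255))
for k in cv2.findContours(m,0,1)[0]:
    if cv2.contourArea(k)>500: print(cv2.boundingRect(k),cv2.minAreaRect((1000*ray(c,k[:,0],.113,s)[:,:2]).astype(np.float32)))
E
```

```text
[ 0.4916 -0.0565  0.257 ] -14.495202407673451 [ 12.3109   8.8117 -16.5242   0.0543 -64.5872  63.1706]
(52, 192, 123, 95) ((497.9874267578125, 89.22645568847656), (54.795372009277344, 112.69288635253906), 30.633615493774414)
(242, 154, 74, 86) ((498.9986572265625, -58.582740783691406), (60.17394256591797, 72.89501190185547), 75.52081298828125)
```

View pics/w3.png

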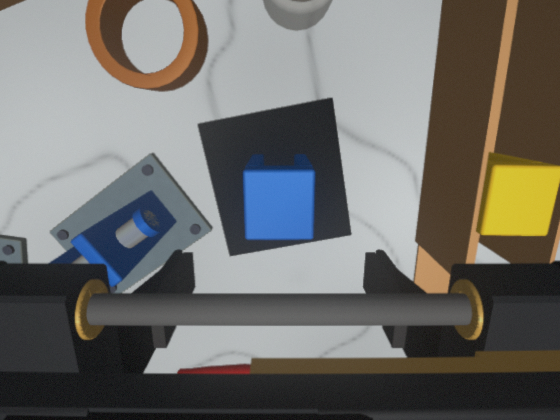

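The saddle stands upright on the mat: its top face spans columns 245–314 and rows 166–239, square to the tool and clear of the stand's near cap at (145,222).

```bash
python3 - <<'E'
from h import *
c,s=pickle.load(open("w3.pkl","rb"))
p=ray(c,[(279,167),(279,239),(245,203),(314,203)],.113,s);print(p,np.linalg.norm(p[0]-p[1]),np.linalg.norm(p[2]-p[3]));print(1000*(p.mean(0)-s["tcp_pos"])@s["ee_rot"])
E
```

```text
[[ 0.52402743 -0.06537366  0.113     ]
 [ 0.46363552 -0.04977232  0.113     ]
 [ 0.50186361 -0.03022001  0.113     ]
 [ 0.48740184 -0.08620065  0.113     ]] 0.06237454922496255 0.057818463154654096
[  2.6951573    0.62617871 144.01361025]
```

move_arm --series '[{"grip":1,"xyz":[1,0,40],"angular":[0,0,0]},{"grip":1,"xyz":[1,0,80],"angular":[0,0,0]},{"grip":1,"xyz":[1,0,110],"angular":[0,0,0]},{"grip":1,"xyz":[1,0,130],"angular":[0,0,0]},{"grip":1,"xyz":[1,0,143],"angular":[0,0,0]},{"grip":1,"xyz":[1,0,149],"angular":[0,0,0]},{"grip":1,"xyz":[1,0,149],"angular":[0,0,0]}]'

```text
time_s: 9.75
tcp_pos: [0.4926, -0.0569, 0.1076]
ee_rot: [[0.968, -0.251, 0.0], [-0.251, -0.968, -0.001], [0.001, 0.001, -1.0]]
wrist_force: [-0.4, -0.0, 0.7]
gripper_width: 1.0
gripper_force: 0.0
```

move_arm --series '[{"grip":0.6,"xyz":[0,0,0],"angular":[0,0,0]},{"grip":0.6,"xyz":[0,0,0],"angular":[0,0,0]},{"grip":0.6,"xyz":[0,0,0],"angular":[0,0,0]},{"grip":0.6,"xyz":[0,0,0],"angular":[0,0,0]},{"grip":0.6,"xyz":[0,0,0],"angular":[0,0,0]},{"grip":0.6,"xyz":[0,0,0],"angular":[0,0,0]}]'

```text
time_s: 10.35
tcp_pos: [0.4931, -0.0569, 0.1087]
ee_rot: [[0.968, -0.25, 0.003], [-0.25, -0.968, -0.001], [0.003, -0.0, -1.0]]
wrist_force: [-0.9, -0.2, 3.4]
gripper_width: 0.685
gripper_force: 30.0
```

move_arm --series '[{"grip":0.6,"xyz":[0,0,-10],"angular":[0,0,0]},{"grip":0.6,"xyz":[0,0,-40],"angular":[0,0,0]},{"grip":0.6,"xyz":[0,0,-80],"angular":[0,0,0]},{"grip":0.6,"xyz":[0,0,-120],"angular":[0,0,0]},{"grip":0.6,"xyz":[0,0,-160],"angular":[0,0,0]},{"grip":0.6,"xyz":[0,0,-190],"angular":[0,0,0]},{"grip":0.6,"xyz":[0,0,-200],"angular":[0,0,0]},{"grip":0.6,"xyz":[0,0,-200],"angular":[0,0,0]}]'

```text
time_s: 11.15
tcp_pos: [0.4926, -0.0566, 0.309]
ee_rot: [[0.968, -0.25, 0.004], [-0.25, -0.968, 0.001], [0.004, -0.002, -1.0]]
wrist_force: [0.7, 0.3, -2.3]
gripper_width: 0.684
gripper_force: 30.0
```

```bash
python3 - <<'E'
from h import *
from station import r
s=r.sense();print(s["tcp_pos"],s["gripper_width"],s["gripper_force"],s["wrist_force"],s["joints"])
go(s,(.480,.1275,s["tcp_pos"][2]),-69.3)
E
```

```text
[ 0.49263195 -0.05655307  0.30903464] 0.6839949023821497 29.995116787031293 [ 0.66904211  0.29814409 -2.31172942] [ 1.22638547e+01  6.83947686e+00 -1.12607826e+01  2.23978163e-02
 -7.16639926e+01  6.32361820e+01]
xyz [ -58.3 -175.     0. ] ang [-0.0032 -0.0028  0.9566]
```

move_arm --series '[{"grip":0.6,"xyz":[-8,-24,0],"angular":[0,0,0.13]},{"grip":0.6,"xyz":[-16,-48,0],"angular":[0,0,0.26]},{"grip":0.6,"xyz":[-24,-72,0],"angular":[0,0,0.39]},{"grip":0.6,"xyz":[-32,-97,0],"angular":[0,0,0.53]},{"grip":0.6,"xyz":[-40,-121,0],"angular":[0,0,0.66]},{"grip":0.6,"xyz":[-48,-145,0],"angular":[0,0,0.79]},{"grip":0.6,"xyz":[-54,-163,0],"angular":[0,0,0.9]},{"grip":0.6,"xyz":[-58.5,-175,0],"angular":[0,0,0.956]},{"grip":0.6,"xyz":[-58.5,-175,0],"angular":[0,0,0.956]},{"grip":0.6,"xyz":[-58.5,-175,0],"angular":[0,0,0.956]}]'

```text
time_s: 12.15
tcp_pos: [0.4788, 0.127, 0.306]
ee_rot: [[0.355, -0.935, -0.002], [-0.935, -0.355, -0.003], [0.002, 0.003, -1.0]]
wrist_force: [-0.7, -0.6, -0.9]
gripper_width: 0.686
gripper_force: 30.0
```

```bash
python3 - <<'E'
from h import *
from station import r
c,s=look(r,"w4");print(s["tcp_pos"],yaw(s["ee_rot"][:,0]))
t=r.capture("scene");cv2.imwrite("pics/sc4.png",np.vstack([cv2.resize(t["img"][150:290,250:400,::-1],(400,373),interpolation=2)]))
w=c["img"][:,:,::-1];cv2.imwrite("pics/both4.png",np.hstack([cv2.resize(w[:300,120:440],(400,375)),cv2.resize(t["img"][130:290,240:400,::-1],(375,375),interpolation=2)]))
E
```

```text
[0.47884266 0.12703237 0.3059953 ] -69.18367013670408
```

View pics/both4.png

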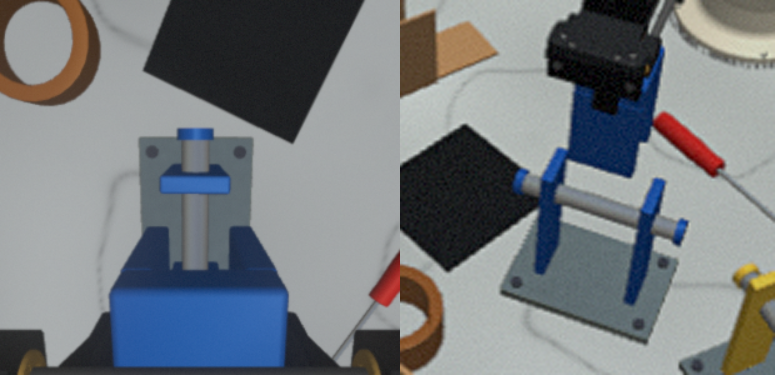

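The wrist crop shows the bar at column ~195 with the saddle centred at ~200, and the far plate top at row ~176 and cap at row ~133; the saddle hangs above the stand, aligned. I'll quantify the offsets.

```bash
python3 - <<'E'
from h import *
np.set_printoptions(precision=1,suppress=True)
c,s=pickle.load(open("w4.pkl","rb"))
m=cv2.inRange(cv2.cvtColor(c["img"],cv2.COLOR_RGB2HSV),(100,120,60),(130,255,255))
def T(uv,z): return 1000*(ray(c,uv,z,s)-s["tcp_pos"])@s["ee_rot"]
for k in cv2.findContours(m,0,1)[0]:
    if cv2.contourArea(k)>60:
        x,y,w,h=b=cv2.boundingRect(k);print(b)
        print(" z.12",T([(x+w/2-.5,y+h/2)],.12)," z.16",T([(x,y+h/2),(x+w-1,y+h/2),(x+w/2-.5,y),(x+w/2-.5,y+h-1)],.16))
# saddle: top front edge in tool frame at held height
zt=s["tcp_pos"][2]+.0045
print("saddle top edge",T([(120+113/1.25,232),(120+287/1.25,232)],zt))
print("bar sides",T([(120+182/1.25,180),(120+208/1.25,180)],.12),T([(120+182/1.25,165),(120+208/1.25,165)],.12))
go(s,(.480,.1275,.2),-69.3)
# mask of stand model predicted: plate top far corners
a=np.radians(-69.3);y=np.array([np.cos(a),np.sin(a),0]);x=np.array([-y[1],y[0],0]);o=np.array([.480,.1275,0])
P=[o+sx*.023*x+yy*y+[0,0,.16] for sx in(-1,1) for yy in(.043,.055)];print(proj(c,P,s));print(proj(c,[o+.085*y+[0,0,.12]],s))
E
```

```text
(213, 326, 132, 30)
 z.12 [[-163.2    0.5  185.7]]  z.16 [[-133.4  -62.2  145.6]
 [-133.6   63.3  146. ]
 [-116.8    0.5  145.8]
 [-149.4    0.5  145.8]]
(208, 182, 143, 112)
 z.12 [[-43.3   1.  185.9]]  z.16 [[-28.3 -60.8 145.8]
 [-28.4  62.8 146.1]
 [ 21.1   1.  146. ]
 [-81.9   1.  145.9]]
(248, 132, 56, 23)
 z.12 [[ 49.   -2.2 186.1]]  z.16 [[ 52.6 -24.  146. ]
 [ 52.5  20.3 146.1]
 [ 61.6  -1.8 146.1]
 [ 44.2  -1.9 146.1]]
(262, 103, 29, 9)
 z.12 [[ 80.7  -1.7 186.1]]  z.16 [[ 80.3 -12.4 146.1]
 [ 80.3   9.6 146.2]
 [ 83.7  -1.4 146.1]
 [ 77.7  -1.4 146.1]]
saddle top edge [[ 30.5 -26.9  -4.5]
 [ 30.4  29.6  -4.4]]
bar sides [[ 15.  -11.7 186. ]
 [ 15.    8.  186. ]] [[ 29.2 -11.5 186. ]
 [ 29.2   7.9 186.1]]
xyz [ -0.2  -1.5 106. ] ang [ 0. -0.  0.]
[[304.2 155.8]
 [304.5 140.8]
 [247.6 155.7]
 [247.2 140.7]]
[[276.1 102.9]]
```

move_arm --series '[{"grip":0.6,"xyz":[0,-2,15],"angular":[0,0,0]},{"grip":0.6,"xyz":[0,-2,40],"angular":[0,0,0]},{"grip":0.6,"xyz":[0,-2,60],"angular":[0,0,0]},{"grip":0.6,"xyz":[0,-2,80],"angular":[0,0,0]},{"grip":0.6,"xyz":[0,-2,100],"angular":[0,0,0]},{"grip":0.6,"xyz":[0,-2,120],"angular":[0,0,0]},{"grip":0.6,"xyz":[0,-2,135],"angular":[0,0,0]},{"grip":0.6,"xyz":[0,-2,145],"angular":[0,0,0]},{"grip":0.6,"xyz":[0,-2,150],"angular":[0,0,0]},{"grip":0.6,"xyz":[0,-2,151],"angular":[0,0,0]}]'

```text
time_s: 13.25
tcp_pos: [0.4819, 0.1276, 0.1568]
ee_rot: [[0.354, -0.935, 0.001], [-0.935, -0.354, -0.001], [0.001, -0.001, -1.0]]
wrist_force: [-0.3, 0.3, -2.2]
gripper_width: 0.689
gripper_force: 30.0
```

move_arm --series '[{"grip":0.6,"xyz":[0,0,1],"angular":[0,0,0]},{"grip":0.6,"xyz":[0,0,2],"angular":[0,0,0]},{"grip":0.6,"xyz":[0,0,2],"angular":[0,0,0]}]'

```text
time_s: 13.55
tcp_pos: [0.4821, 0.1281, 0.1556]
ee_rot: [[0.354, -0.935, 0.003], [-0.935, -0.354, 0.0], [0.001, -0.003, -1.0]]
wrist_force: [0.7, -0.1, -1.8]
gripper_width: 0.689
gripper_force: 30.0
```

move_arm --series '[{"grip":0.6,"xyz":[0,0,1],"angular":[0,0,0]},{"grip":0.6,"xyz":[0,0,2],"angular":[0,0,0]},{"grip":0.6,"xyz":[0,0,2],"angular":[0,0,0]}]'

```text
time_s: 13.85
tcp_pos: [0.4818, 0.1279, 0.153]
ee_rot: [[0.354, -0.935, 0.002], [-0.935, -0.354, -0.001], [0.001, -0.001, -1.0]]
wrist_force: [-0.6, -0.8, -2.6]
gripper_width: 0.688
gripper_force: 30.0
```

move_arm --series '[{"grip":0.6,"xyz":[0,0,1],"angular":[0,0,0]},{"grip":0.6,"xyz":[0,0,1.5],"angular":[0,0,0]},{"grip":0.6,"xyz":[0,0,1.5],"angular":[0,0,0]}]'

```text
time_s: 14.15
tcp_pos: [0.4818, 0.1279, 0.1515]
ee_rot: [[0.354, -0.935, 0.002], [-0.935, -0.354, -0.001], [0.001, -0.001, -1.0]]
wrist_force: [-0.5, -0.1, -1.9]
gripper_width: 0.687
gripper_force: 30.0
```

move_arm --series '[{"grip":0.6,"xyz":[0,0,1],"angular":[0,0,0]},{"grip":0.6,"xyz":[0,0,1.5],"angular":[0,0,0]},{"grip":0.6,"xyz":[0,0,1.5],"angular":[0,0,0]}]'

```text
time_s: 14.45
tcp_pos: [0.482, 0.128, 0.1507]
ee_rot: [[0.354, -0.935, 0.002], [-0.935, -0.354, -0.0], [0.001, -0.002, -1.0]]
wrist_force: [-1.5, -0.0, 2.0]
gripper_width: 0.686
gripper_force: 30.0
```

```bash
python3 - <<'E'
from station import r
s=r.sense();print(s["wrist_force"],s["tcp_pos"])
E
```

```text
[-1.52915864 -0.00901079  1.99052468] [0.48198599 0.12802612 0.15065255]
```

The load has shifted to the bar at the predicted height, so I release and retreat.

move_arm --series '[{"grip":0.8,"xyz":[0,0,0],"angular":[0,0,0]},{"grip":1,"xyz":[0,0,0],"angular":[0,0,0]},{"grip":1,"xyz":[0,0,0],"angular":[0,0,0]},{"grip":1,"xyz":[0,0,0],"angular":[0,0,0]},{"grip":1,"xyz":[0,0,0],"angular":[0,0,0]},{"grip":1,"xyz":[0,0,-15],"angular":[0,0,0]},{"grip":1,"xyz":[0,0,-40],"angular":[0,0,0]},{"grip":1,"xyz":[0,0,-80],"angular":[0,0,0]},{"grip":1,"xyz":[0,0,-120],"angular":[0,0,0]},{"grip":1,"xyz":[0,0,-150],"angular":[0,0,0]}]'

```text
time_s: 15.45
tcp_pos: [0.482, 0.1281, 0.3029]
ee_rot: [[0.354, -0.935, 0.005], [-0.935, -0.354, 0.001], [0.001, -0.005, -1.0]]
wrist_force: [1.3, 0.3, 0.4]
gripper_width: 1.002
gripper_force: 0.0
```

move_arm --series '[{"grip":1,"xyz":[0,0,-10],"angular":[0,0,0]},{"grip":1,"xyz":[0,0,-10],"angular":[0,0,0]},{"grip":1,"xyz":[0,0,-10],"angular":[0,0,0]},{"grip":1,"xyz":[0,0,-10],"angular":[0,0,0]},{"grip":1,"xyz":[0,0,-10],"angular":[0,0,0]}]'

```text
time_s: 15.95
tcp_pos: [0.4811, 0.1278, 0.3086]
ee_rot: [[0.354, -0.935, -0.001], [-0.935, -0.354, -0.002], [0.002, 0.002, -1.0]]
wrist_force: [1.1, -0.5, 0.5]
gripper_width: 0.999
gripper_force: 0.0
```

```bash
python3 - <<'E'
from h import *
from station import r
c,s=look(r,"w5");t=r.capture("scene")
w=c["img"][:,:,::-1];cv2.imwrite("pics/both5.png",np.hstack([cv2.resize(w[:300,120:440],(400,375)),cv2.resize(t["img"][100:290,130:400,::-1],(400,375),interpolation=2)]))
E
```

```text
(no output)
```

View pics/both5.png

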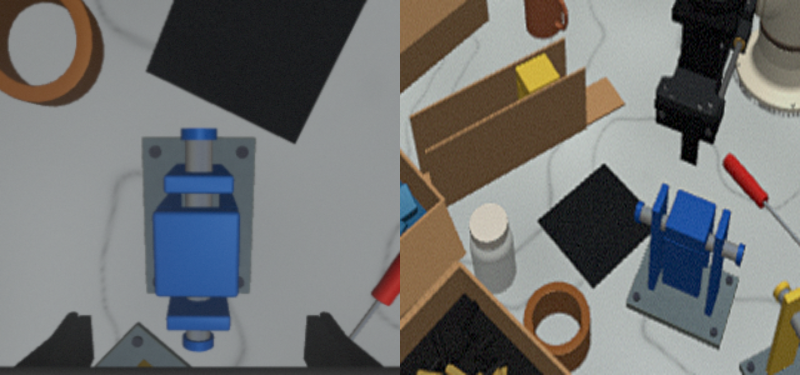

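The blue saddle hangs between the plates, upright and centred: its top spans rows 208–296, with gaps of about 17 px and 19 px to the plates' top edges. The yellow saddle still stands in the carton.

```bash
python3 -c "
from station import r
print(r.finish_job())"
```

```text
the job is handed in; nothing more can be done
None
```

I stood the blue saddle on the mat, released it, and draped it over the blue stand's bar; the final pictures show it hanging upright and centred between the plates, with the yellow saddle still standing in the carton, and the job is handed in (about 16 s used, verdict not shown).

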